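# Lock the back of a child's picture frame

### The job

A child's painting is in the frame, which lies face down on the classroom table with its backing board in place. Lock the back: push each of the four black turn-buttons round with a fingertip until its arm points square into the frame, across the edge of the board (one that already points square in is done). Leave the frame, the board and the things around them where they lie: nothing is picked up, and do not lean hard on the board, since there is glass under it.

Things in the scene. Friction and masses are not known exactly. Their poses are not given: they have to be found in the camera images.
- frame: wooden picture frame lying loose, face down on the table, 240 mm (its x) by 320 mm (its y), rails 36 mm wide, their upper face 20 mm above the table, 1.7 to 2.4 kg with its contents (it starts to slide only at some 10 N or more, well above what turning a button takes). Origin: centre of the frame at table level; its x points away from the robot, its y to the robot's left, turned by up to 0.4 rad
- board: brown backing board 164 x 244 x 6 mm, lying loose in the frame's opening (168 x 248 mm) on the picture, upper face 19 mm above the table, 1 mm below the rails. Origin: centre of its underside
- button_near (a joint): turn-button in the middle of the long rail nearest the robot: its angle. 0 = the arm points square into the frame, across the edge of the backing board (home); about +-1.57 = lying along its rail; positive = turned anticlockwise seen from above. It turns freely on its screw past home and past the rail, with no stop nearby, and stays where it is left; friction 0.06 N m, about 1.7 N at 36 mm from the screw
- button_near_pivot (a point): centre of that button's screw, on the centre line of the rail (18 mm from either rail edge), at half the button's thickness, 26.5 mm above the table. The button is a black plastic teardrop 10 mm thick, its underside 21.5 mm and its upper face 31.5 mm above the table; the round screw end has 10 mm radius, the arm is 16 mm wide with a rounded tip; the steel screw head stands 2 mm proud. Site x axis: from screw to tip; z up
- button_near_tip (a point): end of that button's arm, 48 mm from the screw centre, 26.5 mm above the table
- button_far (a joint): turn-button in the middle of the long rail farthest from the robot: its angle. 0 = the arm points square into the frame, across the edge of the backing board (home); about +-1.57 = lying along its rail; positive = turned anticlockwise seen from above. It turns freely on its screw past home and past the rail, with no stop nearby, and stays where it is left; friction 0.06 N m, about 1.7 N at 36 mm from the screw
- button_far_pivot (a point): centre of that button's screw, on the centre line of the rail (18 mm from either rail edge), at half the button's thickness, 26.5 mm above the table. The button is a black plastic teardrop 10 mm thick, its underside 21.5 mm and its upper face 31.5 mm above the table; the round screw end has 10 mm radius, the arm is 16 mm wide with a rounded tip; the steel screw head stands 2 mm proud. Site x axis: from screw to tip; z up
- button_far_tip (a point): end of that button's arm, 48 mm from the screw centre, 26.5 mm above the table
- button_left (a joint): turn-button in the middle of the short rail on the robot's left (+y): its angle. 0 = the arm points square into the frame, across the edge of the backing board (home); about +-1.57 = lying along its rail; positive = turned anticlockwise seen from above. It turns freely on its screw past home and past the rail, with no stop nearby, and stays where it is left; friction 0.06 N m, about 1.7 N at 36 mm from the screw
- button_left_pivot (a point): centre of that button's screw, on the centre line of the rail (18 mm from either rail edge), at half the button's thickness, 26.5 mm above the table. The button is a black plastic teardrop 10 mm thick, its underside 21.5 mm and its upper face 31.5 mm above the table; the round screw end has 10 mm radius, the arm is 16 mm wide with a rounded tip; the steel screw head stands 2 mm proud. Site x axis: from screw to tip; z up
- button_left_tip (a point): end of that button's arm, 48 mm from the screw centre, 26.5 mm above the table
- button_right (a joint): turn-button in the middle of the short rail on the robot's right (-y): its angle. 0 = the arm points square into the frame, across the edge of the backing board (home); about +-1.57 = lying along its rail; positive = turned anticlockwise seen from above. It turns freely on its screw past home and past the rail, with no stop nearby, and stays where it is left; friction 0.06 N m, about 1.7 N at 36 mm from the screw
- button_right_pivot (a point): centre of that button's screw, on the centre line of the rail (18 mm from either rail edge), at half the button's thickness, 26.5 mm above the table. The button is a black plastic teardrop 10 mm thick, its underside 21.5 mm and its upper face 31.5 mm above the table; the round screw end has 10 mm radius, the arm is 16 mm wide with a rounded tip; the steel screw head stands 2 mm proud. Site x axis: from screw to tip; z up
- button_right_tip (a point): end of that button's arm, 48 mm from the screw centre, 26.5 mm above the table
- tape: bystander: roll of masking tape lying flat, 92 mm across, 24 mm high; origin at the centre of its underside
- screwdriver: bystander: black-handled screwdriver, 190 mm long, lying along its own x; origin near its middle, at table level
- glue: bystander: white glue bottle standing, 56 mm across, 130 mm high; origin at the centre of its underside

How it is judged:
At the end, for the whole second after the job is handed in: All four turn-buttons within 0.28 rad (16 degrees) of square-in (joint 0) and at rest; frame flat on the table and its buttons' screws within 25 mm of where they started; backing board flat in the frame; tape, screwdriver and glue bottle within 25 mm of where they started, the bottle upright (value of joint button_near between -0.28 and 0.28 rad and velocity of joint button_near between -0.1 and 0.1 rad/s and distance of each of button_near_pivot, button_far_pivot, button_left_pivot, button_right_pivot, tape, screwdriver, glue from where it was at the start of the episode below 0.025 m and value of joint button_far between -0.28 and 0.28 rad and velocity of joint button_far between -0.1 and 0.1 rad/s and value of joint button_left between -0.28 and 0.28 rad and velocity of joint button_left between -0.1 and 0.1 rad/s and value of joint button_right between -0.28 and 0.28 rad and velocity of joint button_right between -0.1 and 0.1 rad/s and height (world z) of frame below 0.004 m and angle between each of frame, board's own z axis and vertical below 0.03 rad and z of board in the frame of frame below 0.016 m and linear speed of frame below 0.01 m/s and angle between glue's own z axis and vertical below 0.1 rad); the robot touches nothing.
It fails at once if the frame is lifted or tipped (height (world z) of frame above 0.01 m or angle between frame's own z axis and vertical above 0.08 rad).
It fails at once if the backing board is lifted out (z of board in the frame of frame above 0.021 m).
It fails at once if the robot leans on the backing board with more than 25 N (contact force between any of the fingers, the arm and board above 25 N).
It fails at once if the frame is shoved more than 40 mm (distance of any of button_near_pivot, button_far_pivot, button_left_pivot, button_right_pivot from where it was at the start of the episode above 0.04 m).
It fails at once if a bystander is lifted, knocked over or pushed more than 40 mm away (distance of any of tape, screwdriver, glue from where it was at the start of the episode above 0.04 m or angle between glue's own z axis and vertical above 0.4 rad or height (world z) of any of tape, screwdriver, glue above 0.03 m).
It also fails if it takes over 64 s, if anything falls off the work surface, if the arm or the gripper's body presses on something with over 40 N, if the wrist force passes 120 N, or if a joint passes its speed limit or range.

### The arm

A 6-joint arm with a two-finger parallel gripper is mounted at the origin on the work surface. World frame = base frame: x ahead of the robot, y to its left, z up, the work surface at z = 0. Lengths are in m, angles in rad, forces in N, time in s.
With the tool pointing down it reaches from about 0.375 to 0.9 m from the base axis. Payload 3.1 kg.
Tool frame: the origin (TCP) lies at the very end of the fingers, on their centre line; the grasp point (between the pads) lies 19 mm behind it (grip_depth is the distance from the TCP to the grasp point, in m); z points along the fingers, y is the line along which they close (so a half turn about z gives the same grasp; the last joint's range is limited). The gripper opens to 85 mm and grips with 20 to 120 N. Pads are 22 mm wide; open, the fingers measure 114 mm over their backs; the gripper's body (76 mm by 85 mm) begins 54 mm behind the grasp point. The pads swing forward as they close: fully open they stand 13 mm farther back than shut.
Start: joints at [-1.337, 0.527, 1.433, -0, 1.181, -0.178], TCP at [0.25, -0.573, 0.231] pointing down, gripper open.
Joint ranges: [-3.08, 3.08], [-0.75, 2.2], [0.22, 2.44], [-1.43, 4.57], [0, 2.65], [-2.85, 2.85]. Speed limits (rad/s): [2.79, 2.79, 3.14, 3.14, 3.14, 3.14].

### API

Orientations are given as a unit quaternion [x, y, z, w].
In Python, from station import * gives the robot as it stands.
- The arm moves only by the tool apply_moves, never from a script. Its argument "plan" is a list of rows, each a list of 7 numbers: the shift along the tool's x, y, z in m, then the turn, a rotation vector about the tool's x, y, z in rad, then the gripper command: -1 is fully open, 1 is shut, values between are in proportion. In form: [[dx, dy, dz, wx, wy, wz, jaw], ...]. A call has 1 to 8 rows; each row shifts and turns the commanded pose from where the row before left it, along the tool's axes as they then stand; what a row does not reach is not made up. A row lasts 1/8 s, in which the tool goes at most 62.5 mm and 10.7 degrees, less where a joint would pass 70% of its speed; a pose out of reach is approached as far as the arm can. A call is refused whole if a number of a shift passes 0.0625 or a number of a turn 0.188, either way. A call with a gripper value outside its range is refused whole. The fingers move at their own pace and stop on an object; "force" is the grip in N (left out, the last holds). Time passes only in rows, so rows that do not move let the fingers close. It gives the time, the measured TCP pose, the force, the opening and the grip force at its end, in the units of the state.
- sense(): the state, without advancing time (a new reading comes with each control period).
- snapshot(name): name is "scene" or "top" or "wrist"; returns the picture (420x560x3 uint8, red, green, blue); there is no depth.
- calibration(name): a dict with "camera_matrix" (3x3 intrinsics, pixels), "R" (3x3) and "t" (3): a world point X has camera coordinates R X + t; the wrist camera has in their place "mount" (4x4, takes a point from camera to tool coordinates, whose origin is the TCP and whose axes are the flange's). Camera axes: x right, y down, z forward; pixel columns grow to the right and rows downward; lengths in m; the calibration is good to about 2 mm. A picture is of the moment at which its call begins: read the wrist's pose just before it. calibration takes no time and is no camera call.
- sign_off(): hands the job in; it is judged then, once.
The state is a dict: "t": time; "q": joint angles; "qd": joint speeds; "tau": joint torques, N m; "tcp_pos": TCP position; "tool_rot": TCP orientation; "force": force on the tool from outside, world axes, zero at the start; "ft_torque": the same for the moment, N m; "finger_gap": opening from 0.0 (shut) to 1.0 (fully open); "gripper_force": force on a finger pad.
Only numpy, scipy, OpenCV 4.12 (cv2) and the standard library are available. Lean on these libraries where they do the work, as an engineer would, in place of code of your own. Each camera call takes 0.05 s, during which the arm holds its last target. There are 200 camera calls.

## Working session

There is one attempt and no reset: what is moved stays moved. The work goes in short steps, Python scripts to look and compute and a tool call to move; the robot and the scene stay as the last step left them, time stands still between calls to the robot, and variables do not carry over. Pictures are saved under pics/ and viewed, at most 10 in all, crops included, and the job is handed in when it is done.

Besides the shell and the picture viewer there is one more tool, called after ">>>" as a command line: name --pt "numbers of a row" for each row, then --argument value for the rest. apply_moves: Moves the arm, as the interface text tells. Its arguments: {"type":"object","properties":{"plan":{"type":"array"},"force":{"type":"number"}},"required":["plan"]}

```bash
mkdir -p pics; python3 - <<'E'
from station import *
import cv2,numpy as np
for n in ["top","scene"]:
    im=snapshot(n); cv2.imwrite(f"pics/{n}0.png",im[:,:,::-1])
    c=calibration(n); print(n,np.round(c["camera_matrix"],1).tolist(),np.round(c["R"],3).tolist(),np.round(c["t"],3).tolist())
s=sense();print(s["tcp_pos"],s["tool_rot"],s["t"])
E
```

```text
top [[439.3, 0.0, 270.5], [0.0, 439.3, 209.8], [0.0, 0.0, 1.0]] [[0.002, -1.0, 0.016], [-0.99, -0.004, -0.142], [0.142, -0.016, -0.99]] [0.031, 0.616, 0.888]
scene [[503.2, 0.0, 280.4], [0.0, 503.2, 213.7], [0.0, 0.0, 1.0]] [[0.694, 0.72, -0.009], [0.581, -0.567, -0.584], [-0.426, 0.4, -0.812]] [-0.431, -0.3, 1.362]
[ 0.25002215 -0.57209624  0.23042856] [ 9.78875628e-01  2.04454170e-01 -2.70821657e-05 -9.98524187e-04] 0.1
```

View pics/top0.png

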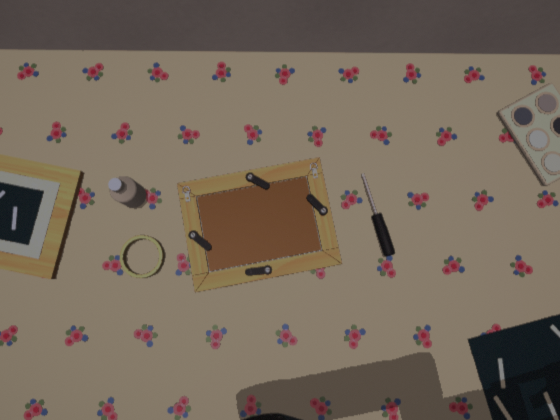

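The top view shows the frame centred near (260,225). The black buttons are at about (258,181) far, (200,241) left, (258,271) near and (317,204) right. Next I'll zoom in and measure them.

```bash
cat > h.py <<'E'
from station import *
import cv2,numpy as np
def ray(n,uv,z):
    c=calibration(n); R=np.array(c["R"]);t=np.array(c["t"])
    d=R.T@np.linalg.inv(c["camera_matrix"])@[uv[0],uv[1],1]; o=-R.T@t
    return (o+d*(z-o[2])/d[2])
def proj(n,X):
    c=calibration(n); p=np.array(c["camera_matrix"])@(np.array(c["R"])@np.array(X)+c["t"]); return p[:2]/p[2]
def board(im):
    hsv=cv2.cvtColor(im,cv2.COLOR_RGB2HSV)
    return hsv
def buttons(n,im,box):
    g=im.max(2); m=np.zeros(g.shape,np.uint8); x0,y0,x1,y1=box
    m[y0:y1,x0:x1]=(g[y0:y1,x0:x1]<75)
    k,l,st,ce=cv2.connectedComponentsWithStats(m)
    out=[]
    for i in range(1,k):
        if st[i,4]<60: continue
        v,u=np.nonzero(l==i)
        P=np.array([ray(n,(a,b),0.0315)[:2] for a,b in zip(u,v)])
        w,V=np.linalg.eigh(np.cov(P.T)); ax=V[:,1]; pr=(P-P.mean(0))@ax
        out.append((P.mean(0),ax,P.mean(0)+ax*pr.min(),P.mean(0)+ax*pr.max(),st[i,4]))
    return out
E
python3 - <<'E'
from h import *
im=cv2.imread("pics/top0.png")[:,:,::-1].copy()
for b in buttons("top",im,(175,155,345,295)): print([np.round(x,4).tolist() for x in b])
# wood outer contour
hsv=cv2.cvtColor(im,cv2.COLOR_RGB2HSV)
print(hsv[180,225],hsv[225,260],hsv[300,260])
m=((hsv[:,:,1]>110)&(hsv[:,:,0]<30)&(hsv[:,:,2]>80)).astype(np.uint8)
m[:, :175]=0;m[:,345:]=0;m[:150]=0;m[300:]=0
m=cv2.morphologyEx(m,cv2.MORPH_OPEN,np.ones((5,5)))
c=max(cv2.findContours(m,0,1)[0],key=cv2.contourArea)
P=np.array([ray("top",p[0],0.02)[:2] for p in c],np.float32)
print(cv2.minAreaRect(P))
print(np.round(cv2.boxPoints(cv2.minAreaRect(P)),4).tolist())
for p in [(184,247),(144,256),(377,228)]: print(ray("top",p,0.01))
cv2.imwrite("pics/z.png",cv2.resize(im[150:300,170:350,::-1],None,fx=4.4,fy=4,interpolation=cv2.INTER_CUBIC)[:600,:800])
E
```

```text
[[0.6798, 0.0596], [0.4718, 0.8817], [0.6673, 0.0362], [0.694, 0.086], 175]
[[0.6319, -0.0648], [-0.7125, -0.7017], [0.6507, -0.0462], [0.6106, -0.0858], 177]
[[0.5508, 0.1802], [0.6239, 0.7815], [0.5335, 0.1585], [0.5698, 0.204], 178]
[[0.4885, 0.0601], [-0.1088, 0.9941], [0.4916, 0.0311], [0.4856, 0.086], 157]
[ 19 116 138] [ 13 141 107] [ 19  56 137]
((0.6086826324462891, 0.06088153272867203), (0.19859808683395386, 0.26545554399490356), 11.305805206298828)
[[0.4853000044822693, 0.17159999907016754], [0.5372999906539917, -0.08869999647140503], [0.7321000099182129, -0.049800001084804535], [0.6800000071525574, 0.21050000190734863]]
[0.53901749 0.21934207 0.01      ]
[0.51943169 0.30469716 0.01      ]
[ 0.58174223 -0.20144312  0.01      ]
```

View pics/z.png

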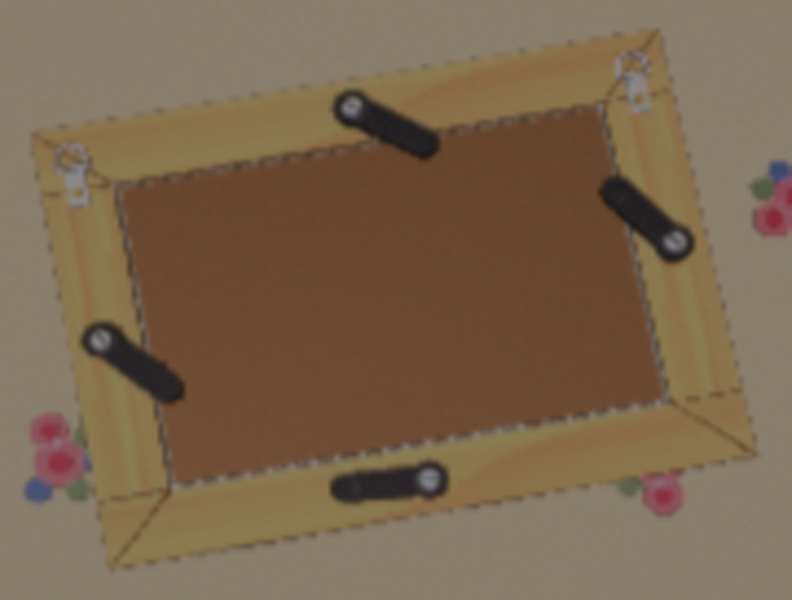

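The zoom (x4.4/x4) shows the screw heads in original pixels: far (249.8,176.7), left (192.7,235), right (323.4,210.2), near (267.7,269.7). Far, left and right are partly turned. Near lies along its rail, pointing left.

```bash
python3 - <<'E'
from h import *
px=dict(far=(249.6,176.5),left=(192.6,234.9),right=(323.2,210.1),near=(267.5,269.5))
tipdir=dict(far=[.6673,.0362],left=[.5335,.1585],right=[.6507,-.0462],near=[.4856,.086])
P={k:ray("top",v,0.0335)[:2] for k,v in px.items()}
a=P["far"]-P["near"]; b=P["left"]-P["right"]
print(np.linalg.norm(a),np.linalg.norm(b),np.arctan2(a[1],a[0]),np.arctan2(-b[0],b[1]))
C=sum(P.values())/4
th=np.arctan2(a[1]-b[0],a[0]+b[1]); R=np.array([[np.cos(th),-np.sin(th)],[np.sin(th),np.cos(th)]])
print("C",C,"th",th)
for k,(hx,hy) in dict(near=(-1,0),far=(1,0),left=(0,1),right=(0,-1)).items():
    piv=C+R@[hx*.102,hy*.142]; home=R@[-hx,-hy]; d=np.array(tipdir[k])-P[k]
    ang=np.arctan2(home[0]*d[1]-home[1]*d[0],home@d)
    print(k,P[k].round(4),"fit",piv.round(4),"angle",ang.round(3),np.linalg.norm(d).round(4))
im=cv2.imread("pics/scene0.png"); p=proj("scene",[*C,.02]);print(p)
print("glue",ray("top",(133,198),.03),ray("top",(117,185),.13))
s=sense();print(s["q"])
E
```

```text
0.20330878942979852 0.2835035558860137 0.19451194802600721 0.19250792619784046
C [0.59055212 0.05847086] th 0.19334487133621361
near [0.4909 0.0387] fit [0.4905 0.0389] angle 1.49 0.0476
far [0.6904 0.078 ] fit [0.6907 0.0781] angle 0.873 0.0478
left [0.5633 0.1977] fit [0.5633 0.1978] angle -0.844 0.0493
right [ 0.6176 -0.0806] fit [ 0.6178 -0.0809] angle -0.961 0.0477
[289.46189131 212.88695448]
glue [0.64265458 0.32810467 0.03      ] [0.65096147 0.32996937 0.13      ]
[-1.33751908e+00  5.28374922e-01  1.43378006e+00  5.51786831e-07
  1.18143545e+00 -1.78535308e-01]
```

>>> apply_moves --pt "0 0 0 0 0 0.11 1" --pt "0 0 0 0 0 0.107 1" --pt "0.04 -0.034 0 0 0 0 1" --pt "0.04 -0.034 0 0 0 0 1" --pt "0.04 -0.034 0 0 0 0 1" --pt "0.04 -0.034 0 0 0 0 1" --pt "0.04 -0.034 0 0 0 0 1" --pt "0.04 -0.034 0 0 0 0 1" --force 30

```text
t: 1.1
tcp_pos: [0.4469, -0.3246, 0.231]
tool_rot: [0.995, 0.097, -0.0, -0.0]
force: [-1.0, -0.3, -0.4]
finger_gap: 0.001
gripper_force: 0.0
```

>>> apply_moves --pt "0.04 -0.034 0 0 0 0 1" --pt "0.04 -0.034 0 0 0 0 1" --pt "0.04 -0.034 0 0 0 0 1" --pt "0.04 -0.034 0 0 0 0 1" --pt "0.04 -0.034 0 0 0 0 1" --pt "0.04 -0.034 0.05 0 0 0 1" --pt "0.04 -0.037 0.05 0 0 0 1" --pt "0 0 0 0 0 0 1"

```text
t: 2.1
tcp_pos: [0.6627, -0.0441, 0.1405]
tool_rot: [0.995, 0.099, -0.004, -0.002]
force: [-0.7, 0.6, 0.6]
finger_gap: -0.004
gripper_force: 0.0
```

```bash
cat >> h.py <<'E'
C=np.array([.59055,.05847]);TH=.19334
def fr():
    s=sense();p=np.array(s["tcp_pos"]);d=p[:2]-C;c,n=np.cos(TH),np.sin(TH)
    from scipy.spatial.transform import Rotation as Ro
    x=Ro.from_quat(s["tool_rot"]).as_matrix()
    print("t",round(s["t"],2),"frame mm",np.round(1e3*np.array([c*d[0]+n*d[1],-n*d[0]+c*d[1],p[2]]),1),"yaw-TH",np.round(np.arctan2(x[1,0],x[0,0])-TH,3),"tilt",x[:2,2].round(3),"F",np.round(s["force"],2),"gap",s["finger_gap"])
E
python3 - <<'E'
from h import *
fr()
im=snapshot("wrist");cv2.imwrite("pics/w1.png",im[:,:,::-1])
E
```

```text
t 2.1 frame mm [  51.1 -114.6  140.5] yaw-TH 0.006 tilt [-0.009  0.003] F [-0.67  0.57  0.61] gap -0.003684071299523816
```

View pics/w1.png

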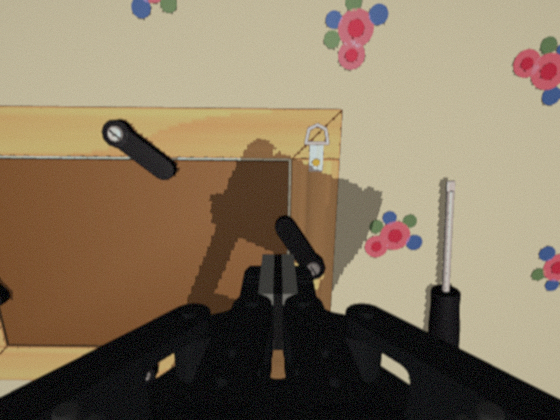

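The wrist view shows the shut fingertips beside the right button (tip at about (285,222), screw at about (315,268)), with the screwdriver well clear. The arm is still settling, so I'll wait briefly.

>>> apply_moves --pt "0 0 0 0 0 0 1" --pt "0 0 0 0 0 0 1"

```text
t: 2.4
tcp_pos: [0.6652, -0.0495, 0.1478]
tool_rot: [0.995, 0.096, 0.001, 0.001]
force: [0.0, -0.8, -0.2]
finger_gap: -0.002
gripper_force: 0.0
```

```bash
python3 -c "
from h import *
fr()"
```

```text
t 2.4 frame mm [  52.5 -120.3  147.8] yaw-TH -0.0 tilt [ 0.003 -0.001] F [ 0.   -0.79 -0.19] gap -0.0016582422310346707
```

>>> apply_moves --pt "0.013 -0.012 0.02 0 0 0 1" --pt "0 0 0.035 0 0 0 1" --pt "0 0 0.035 0 0 0 1" --pt "0 0 0.02 0 0 0 1" --pt "0 0 0.006 0 0 0 1" --pt "0 0 0.005 0 0 0 1" --pt "0 0 0 0 0 0 1" --pt "0 0 0 0 0 0 1"

```text
t: 3.4
tcp_pos: [0.6759, -0.0338, 0.0261]
tool_rot: [0.995, 0.097, 0.001, 0.0]
force: [0.1, 0.5, 0.2]
finger_gap: 0.001
gripper_force: 0.0
```

```bash
python3 -c "
from h import *
fr()"
```

```text
t 3.4 frame mm [  66.  -107.    26.1] yaw-TH 0.001 tilt [ 0.002 -0.   ] F [0.08 0.48 0.24] gap 0.0012663843473212117
```

Next I'll push 47 mm in -x, slowly.

>>> apply_moves --pt "-0.007 0 0 0 0 0 1" --pt "-0.007 0 0 0 0 0 1" --pt "-0.007 0 0 0 0 0 1" --pt "-0.007 0 0 0 0 0 1" --pt "-0.007 0 0 0 0 0 1" --pt "-0.007 0 0 0 0 0 1" --pt "-0.005 0 0 0 0 0 1" --pt "0 0 0 0 0 0 1"

```text
t: 4.4
tcp_pos: [0.6309, -0.0408, 0.0255]
tool_rot: [0.995, 0.096, 0.003, -0.001]
force: [4.5, 6.4, -1.5]
finger_gap: 0.005
gripper_force: 3.7
```

```bash
python3 -c "
from h import *
fr()"
```

```text
t 4.4 frame mm [  20.5 -105.2   25.5] yaw-TH -0.0 tilt [0.005 0.003] F [ 4.46  6.36 -1.55] gap 0.004857914290950813
```

```bash
python3 - <<'E'
from h import *
im=snapshot("wrist");im2=snapshot("top")
a=im[100:400,150:450,::-1]; b=cv2.resize(im2[150:300,170:350,::-1],None,fx=2.5,fy=2)
cv2.imwrite("pics/c2.png",np.hstack([a,b]))
E
```

```text
(no output)
```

View pics/c2.png

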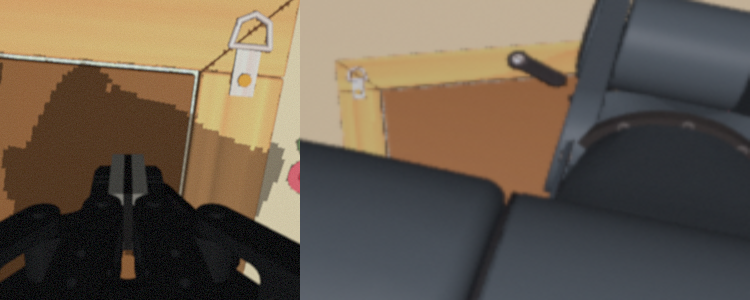

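The button is hidden under the hand in both views. I'll back off, rise and look again.

>>> apply_moves --pt "0.02 0 0 0 0 0 1" --pt "0.02 0 0 0 0 0 1" --pt "0 0 -0.06 0 0 0 1" --pt "-0.05 0 -0.03 0 0 0 1" --pt "-0.05 0 -0.02 0 0 0 1" --pt "0 0 0 0 0 0 1" --pt "0 0 0 0 0 0 1"

```text
t: 5.38
tcp_pos: [0.5708, -0.0547, 0.1354]
tool_rot: [0.995, 0.097, 0.001, 0.0]
force: [0.0, -0.1, -0.1]
finger_gap: 0.003
gripper_force: 0.0
```

```bash
python3 - <<'E'
from h import *
fr()
im=snapshot("wrist");cv2.imwrite("pics/w3.png",im[:,:,::-1])
E
```

```text
t 5.38 frame mm [ -41.1 -107.3  135.4] yaw-TH 0.001 tilt [ 0.002 -0.   ] F [ 0.03 -0.06 -0.1 ] gap 0.002629018046059006
```

View pics/w3.png

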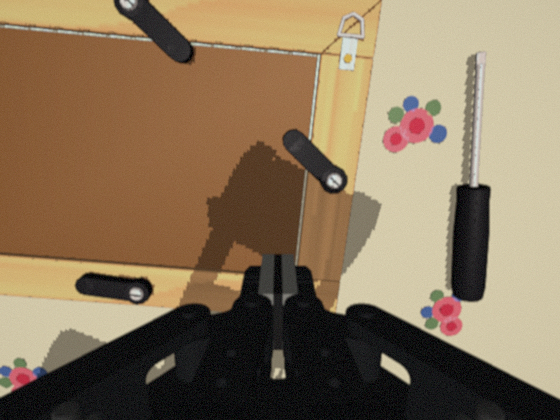

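The frame has turned by about 4°: the finger met the rounded tip end instead of the arm's side. Screws in this view are right (334,180), far (127,4) and near (137,293), and button tips are right (287,135), far (187,56), near (80,283). I'll remeasure from these.

```bash
cat >> h.py <<'E'
def wray(uv,z,s=None):
    from scipy.spatial.transform import Rotation as Ro
    s=s or sense();c=calibration("wrist");M=np.array(c["mount"])
    R=Ro.from_quat(s["tool_rot"]).as_matrix();o=R@M[:3,3]+s["tcp_pos"]
    d=R@M[:3,:3]@np.linalg.inv(c["camera_matrix"])@[uv[0],uv[1],1]
    return (o+d*(z-o[2])/d[2])[:2]
E
python3 - <<'E'
from h import *
P={k:wray(v,.0335) for k,v in dict(right=(334,180),far=(127,4),near=(137.5,293.5)).items()}
T={k:wray(v,.0315) for k,v in dict(right=(285,134),far=(189,58),near=(77,284)).items()}
a=P["far"]-P["near"]; th=np.arctan2(a[1],a[0]); R=np.array([[np.cos(th),-np.sin(th)],[np.sin(th),np.cos(th)]])
C2=(P["far"]+P["near"])/2
print(np.linalg.norm(a),th,C2,R.T@(P["right"]-C2), {k:v.round(4) for k,v in P.items()})
for k,h in dict(near=[1,0],far=[-1,0],right=[0,1]).items():
    d=R.T@(T[k]-P[k]); print(k,np.arctan2(h[0]*d[1]-h[1]*d[0],np.dot(h,d)),np.linalg.norm(d))
E
```

```text
0.20013012368851768 0.11802082870691794 [0.58320324 0.04915598] [ 0.0001523  -0.14078196] {'right': array([ 0.5999, -0.0906]), 'far': array([0.6826, 0.0609]), 'near': array([0.4838, 0.0374])}
near 1.4969918898165717 0.04728896770753576
far 0.9382727384015044 0.047022991939659434
right -0.6628458169987804 0.04688568315878211
```

The right and far pivots have moved about 20 mm. I'll nudge the frame back by pushing the near rail's outer edge at its right end, low and slowly, which undoes the turn.

>>> apply_moves --pt "-0.04 -0.003 0 0 0 0 1" --pt "-0.04 -0.003 0 0 0 0 1" --pt "-0.038 -0.004 0 0 0 0 1" --pt "0 0 0.03 0 0 0 1" --pt "0 0 0.05 0 0 0 1" --pt "0 0 0.035 0 0 0 1" --pt "0 0 0.01 0 0 0 1" --pt "0 0 0 0 0 0 1"

```text
t: 6.42
tcp_pos: [0.4529, -0.0674, 0.0093]
tool_rot: [0.995, 0.097, -0.0, -0.0]
force: [0.2, 0.2, -0.7]
finger_gap: -0.002
gripper_force: 0.0
```

>>> apply_moves --pt "0.004 0 0 0 0 0 1" --pt "0.004 0 0 0 0 0 1" --pt "0.004 0 0 0 0 0 1" --pt "0.003 0 0 0 0 0 1" --pt "0.003 0 0 0 0 0 1"

```text
t: 7.05
tcp_pos: [0.4646, -0.063, 0.0102]
tool_rot: [0.995, 0.098, -0.006, -0.002]
force: [-14.4, -10.0, 9.3]
finger_gap: 0.004
gripper_force: 7.5
```

>>> apply_moves --pt "0.003 0 0 0 0 0 1" --pt "0.003 0 0 0 0 0 1" --pt "0.003 0 0 0 0 0 1" --pt "0 0 0 0 0 0 1"

```text
t: 7.55
tcp_pos: [0.4697, -0.061, 0.0102]
tool_rot: [0.995, 0.098, -0.009, -0.003]
force: [-17.1, -11.4, 10.6]
finger_gap: 0.002
gripper_force: 9.1
```

>>> apply_moves --pt "0.003 0 0 0 0 0 1" --pt "0.003 0 0 0 0 0 1" --pt "0.002 0 0 0 0 0 1" --pt "0 0 0 0 0 0 1"

```text
t: 8.05
tcp_pos: [0.4769, -0.0595, 0.0102]
tool_rot: [0.995, 0.098, -0.01, -0.003]
force: [-18.2, -10.6, 11.6]
finger_gap: -0.002
gripper_force: 9.7
```

```bash
python3 - <<'E'
from h import *
fr()
im=snapshot("scene")
hsv=cv2.cvtColor(im,cv2.COLOR_RGB2HSV)
cv2.imwrite("pics/s4.png",cv2.resize(im[110:310,190:390,::-1],None,fx=3,fy=3,interpolation=cv2.INTER_CUBIC))
E
```

```text
t 8.05 frame mm [-134.2  -94.    10.2] yaw-TH 0.004 tilt [-0.02   0.004] F [-18.16 -10.61  11.59] gap -0.0015789048442518825
```

View pics/s4.png

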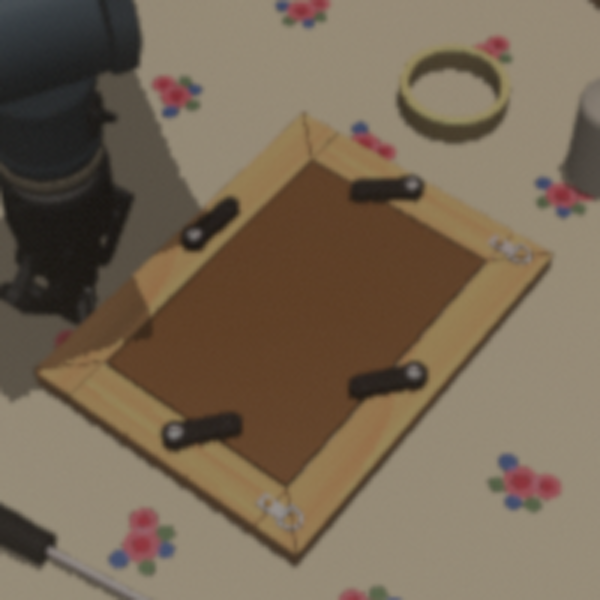

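The scene view shows all four buttons. Screws in crop pixels (x3) are near (195,235), left (412,186), far (415,374), right (175,433). Tips are near (236,203), left (354,190), far (353,388), right (240,423).

```bash
cat > fit.py <<'E'
from h import *
F={"near":(-.102,0),"far":(.102,0),"left":(0,.142),"right":(0,-.142)}
P0={"near":(.4905,.0389),"far":(.6907,.0781),"left":(.5633,.1978),"right":(.6178,-.0809)}
def fit(P,T):
    ks=list(P);A=np.array([F[k] for k in ks]);B=np.array([P[k] for k in ks])
    H=(A-A.mean(0)).T@(B-B.mean(0));th=np.arctan2(H[0,1]-H[1,0],H[0,0]+H[1,1])
    R=np.array([[np.cos(th),-np.sin(th)],[np.sin(th),np.cos(th)]]);C=B.mean(0)-R@A.mean(0)
    print("C",C.round(4),"th",th.round(4),"res mm",np.round(1e3*(B-(A@R.T+C)),1).tolist())
    for k in F:
        p=R@F[k]+C;e=p-P0[k];h=-np.array(F[k])/np.linalg.norm(F[k])
        o=[k,"moved mm",np.round(1e3*e,1),np.linalg.norm(1e3*e).round(1)]
        if k in T: d=R.T@(T[k]-P[k]);o+=["ang",np.arctan2(h[0]*d[1]-h[1]*d[0],h@d).round(3),"len",np.linalg.norm(d).round(4)]
        print(*o)
    return C,th
E
python3 - <<'E'
from fit import *
g=lambda p:((p[0]-1)/3+190,(p[1]-1)/3+110)
P={k:ray("scene",g(v),.0335)[:2] for k,v in dict(near=(195,235),left=(412,186),far=(415,374),right=(175,433)).items()}
T={k:ray("scene",g(v),.0315)[:2] for k,v in dict(near=(236,203),left=(354,190),far=(353,388),right=(240,423)).items()}
fit(P,T)
E
```

```text
C [0.5934 0.057 ] th 0.1343 res mm [[0.3, 0.5], [-0.2, -1.0], [0.0, 0.0], [-0.1, 0.4]]
near moved mm [1.8 4.5] 4.8 ang 1.493 len 0.0449
far moved mm [ 3.8 -7.4] 8.3 ang 0.898 len 0.0452
left moved mm [11.1 -0. ] 11.1 ang -0.856 len 0.0449
right moved mm [-5.4 -2.8] 6.1 ang -0.701 len 0.0456
```

>>> apply_moves --pt "-0.02 0 0 0 0 0 1" --pt "-0.01 0 -0.04 0 0 0.06 1" --pt "0 0 -0.05 0 0 0 1" --pt "0 0 0 0 0 0 1" --pt "0 0 0 0 0 0 1"

```text
t: 8.72
tcp_pos: [0.4575, -0.0664, 0.1001]
tool_rot: [0.998, 0.067, 0.0, 0.0]
force: [0.5, -0.6, 0.3]
finger_gap: 0.001
gripper_force: 0.0
```

```bash
sed -i 's/^C=.*/C=np.array([.5934,.0570]);TH=.1343/' h.py; python3 -c "
from h import *
fr()"
```

```text
t 8.72 frame mm [-151.2 -104.1  100.1] yaw-TH 0.001 tilt [ 0.001 -0.   ] F [ 0.48 -0.62  0.27] gap 0.0005088057550987079
```

>>> apply_moves --pt "0.052 0.002 0 0 0 0 1" --pt "0.052 0.002 0 0 0 0 1" --pt "0.052 0.002 0 0 0 0 1" --pt "0.05 0.002 0 0 0 0 1" --pt "0 0 0.03 0 0 0 1" --pt "0 0 0.03 0 0 0 1" --pt "0 0 0.0145 0 0 0 1" --pt "0 0 0 0 0 0 1"

```text
t: 9.72
tcp_pos: [0.6611, -0.0463, 0.0231]
tool_rot: [0.998, 0.067, -0.002, -0.001]
force: [0.5, -1.1, -0.8]
finger_gap: 0.002
gripper_force: 0.0
```

```bash
python3 -c "
from h import *
fr()"
```

```text
t 9.72 frame mm [  53.2 -111.4   23.1] yaw-TH 0.0 tilt [-0.004  0.001] F [ 0.48 -1.1  -0.8 ] gap 0.0021239081642345546
```

>>> apply_moves --pt "-0.005 0 -0.001 0 0 0 1" --pt "-0.005 0 0 0 0 0 1" --pt "-0.005 0 0 0 0 0 1" --pt "-0.004 0 0 0 0 0 1"

```text
t: 10.22
tcp_pos: [0.6475, -0.0478, 0.0282]
tool_rot: [0.998, 0.066, 0.005, -0.001]
force: [7.2, 7.2, 0.0]
finger_gap: -0.002
gripper_force: 3.8
```

The force lies along the arm, so friction jams a sideways push at this angle. The finger has to sweep an arc about the screw instead. I'll back off to a clear spot and remeasure automatically.

>>> apply_moves --pt "0.012 0 0 0 0 0 1" --pt "0.006 0 -0.05 0 0 0 1" --pt "-0.03 0.005 -0.04 0 0 0 1" --pt "-0.055 0.005 0 0 0 0 1" --pt "-0.055 0.005 0 0 0 0 1" --pt "-0.055 0 0 0 0 0 1" --pt "0 0 0 0 0 0 1"

```text
t: 11.1
tcp_pos: [0.4648, -0.087, 0.1165]
tool_rot: [0.998, 0.066, -0.003, -0.001]
force: [1.0, 0.8, 1.0]
finger_gap: -0.0
gripper_force: 0.0
```

```bash
cat > auto.py <<'E'
from fit import *
def auto(name="scene"):
    im=snapshot(name); cv2.imwrite("pics/auto.png",im[:,:,::-1])
    c0,n0=np.cos(TH),np.sin(TH);R=np.array([[c0,-n0],[n0,c0]])
    S=4;big=cv2.resize(im,None,fx=S,fy=S,interpolation=cv2.INTER_CUBIC)
    g=big.max(2);dark=cv2.GaussianBlur(g,(0,0),2)<78
    P={};T={}
    k,l,st,ce=cv2.connectedComponentsWithStats(dark.astype(np.uint8))
    for n,f in F.items():
        u=proj(name,[*(R@f+C),.0315])*S
        # dark component overlapping a 26px-radius (4x) disc round the predicted screw, size-limited
        yy,xx=np.mgrid[:g.shape[0],:g.shape[1]];near=(xx-u[0])**2+(yy-u[1])**2<40**2
        ids=[i for i in np.unique(l[near]) if i and 800<st[i,4]<6000]
        if not ids: print(n,"no comp",[(i,st[i,4]) for i in np.unique(l[near])]);continue
        i=max(ids,key=lambda i:(near&(l==i)).sum())
        m=(l==i).astype(np.uint8);cn=max(cv2.findContours(m,0,2)[0],key=cv2.contourArea)
        fill=np.zeros_like(m);cv2.drawContours(fill,[cv2.convexHull(cn)],-1,1,-1)
        br=(fill>0)&(g>95)&(cv2.erode(fill,np.ones((9,9)))>0);v,w=np.nonzero(br)
        if len(v)<20: print(n,"no screw",len(v));continue
        P[n]=ray(name,((w.mean()+.5)/S-.5,(v.mean()+.5)/S-.5),.0335)[:2]
        q=np.array([ray(name,((a+.5)/S-.5,(b+.5)/S-.5),.0315)[:2] for (a,b) in cn[:,0]])
        d=np.linalg.norm(q-P[n],axis=1);T[n]=q[d>np.percentile(d,92)].mean(0)
    return fit(P,T)
E
python3 - <<'E'
from auto import *
fr();auto()
E
```

```text
t 11.1 frame mm [-146.7 -125.4  116.5] yaw-TH -0.001 tilt [-0.007  0.002] F [0.97 0.83 0.99] gap -3.038621727681213e-05
C [0.5923 0.0568] th 0.1311 res mm [[-0.2, 0.8], [-0.2, -0.2], [-0.0, -1.5], [0.4, 0.8]]
near moved mm [0.7 4.6] 4.7 ang 1.507 len 0.0453
far moved mm [ 2.7 -7.9] 8.4 ang 1.014 len 0.0493
left moved mm [10.5 -0.2] 10.5 ang -0.691 len 0.0493
right moved mm [-6.9 -3. ] 7.6 ang -0.531 len 0.0469
```

>>> apply_moves --pt "0.046 0.002 0 0 0 0 1" --pt "0.046 0.002 0 0 0 0 1" --pt "0.045 0.002 0 0 0 0 1" --pt "0.045 0.003 0 0 0 0.17 1" --pt "0 0 0.01 0 0 0.17 1" --pt "0 0 0.01 0 0 0.17 1" --pt "0 0 0.01 0 0 0.17 1" --pt "0 0 0.01 0 0 0.17 1"

```text
t: 12.15
tcp_pos: [0.6542, -0.0724, 0.0764]
tool_rot: [0.936, -0.352, 0.001, 0.0]
force: [-0.1, 0.8, 0.4]
finger_gap: -0.003
gripper_force: 0.0
```

>>> apply_moves --pt "0 0 0 0 0 0 1" --pt "0 0 0 0 0 0 1"

```text
t: 12.4
tcp_pos: [0.6532, -0.0724, 0.0769]
tool_rot: [0.937, -0.349, 0.001, -0.0]
force: [1.0, 0.4, 0.6]
finger_gap: 0.001
gripper_force: 0.0
```

```bash
sed -i 's/^C=.*/C=np.array([.5923,.0568]);TH=.1311/' h.py
cat > go.py <<'E'
from fit import *
from scipy.spatial.transform import Rotation as Ro
# side: sign so that finger lies off the arm; base yaw of tool at home; pivot in tool axes
B=dict(right=(0,(-.019,.032)),left=(0,(.019,-.032)),far=(np.pi/2,(.019,.032)),near=(np.pi/2,(-.019,-.032)))
def rest(n,a,z=.0255):
    """tool-axes shift and turn still needed to stand beside button n at arm angle a"""
    s=sense();M=Ro.from_quat(s["tool_rot"]).as_matrix();y0,p=B[n];yaw=TH+y0+a
    c,d=np.cos(yaw),np.sin(yaw);X=np.array([[c,d],[d,-c]])
    cth,sth=np.cos(TH),np.sin(TH);piv=np.array([[cth,-sth],[sth,cth]])@F[n]+C
    tgt=np.array([*(piv-X@p),z]);w=(np.arctan2(M[1,0],M[0,0])-yaw+np.pi)%(2*np.pi)-np.pi
    print(n,a,"t",round(s["t"],2),"shift mm",np.round(1e3*M.T@(tgt-s["tcp_pos"]),1),"wz",round(w,3),"tgt",tgt.round(4),"F",np.round(s["force"],1))
E
python3 -c "
from go import *
rest('right',-.85)
for n in B:
  p=np.array(B[n][1])
  for w in (.1,-.1): print(n,w,np.round(1e3*np.array([p[0]-(np.cos(w)*p[0]-np.sin(w)*p[1]),p[1]-(np.sin(w)*p[0]+np.cos(w)*p[1])]),2))
"
```

```text
right -0.85 t 12.4 shift mm [-5.3  4.6 51.4] wz 0.007 tgt [ 0.6462 -0.0724  0.0255] F [1.  0.4 0.6]
right 0.1 [3.1  2.06]
right -0.1 [-3.29 -1.74]
left 0.1 [-3.1  -2.06]
left -0.1 [3.29 1.74]
far 0.1 [ 3.29 -1.74]
far -0.1 [-3.1   2.06]
near 0.1 [-3.29  1.74]
near -0.1 [ 3.1  -2.06]
```

>>> apply_moves --pt "-0.002 0.0045 0.02 0 0 0 1" --pt "0 0 0.02 0 0 0 1" --pt "0 0 0.011 0 0 0 1" --pt "0 0 0 0 0 0 1" --pt "-0.003 0 0 0 0 0 1" --pt "-0.0033 -0.0017 0 0 0 -0.1 1" --pt "-0.0033 -0.0017 0 0 0 -0.1 1" --pt "-0.0033 -0.0017 0 0 0 -0.1 1"

```text
t: 13.4
tcp_pos: [0.6414, -0.0631, 0.0266]
tool_rot: [0.979, -0.204, 0.002, 0.0]
force: [1.2, -1.6, -1.1]
finger_gap: 0.001
gripper_force: 0.9
```

```bash
python3 -c "
from go import *
rest('right',-.55)"
```

```text
right -0.55 t 13.4 shift mm [-0.4 -0.5  1.1] wz 0.008 tgt [ 0.6412 -0.0625  0.0255] F [ 1.2 -1.6 -1.1]
```

Contact force is about 2 N and perpendicular to the arm, so the sweep works. Continuing.

>>> apply_moves --pt "-0.0033 -0.0017 0 0 0 -0.1 1" --pt "-0.0033 -0.0017 0 0 0 -0.1 1" --pt "-0.0033 -0.0017 0 0 0 -0.1 1" --pt "-0.0033 -0.0017 0 0 0 -0.1 1" --pt "-0.0033 -0.0017 0 0 0 -0.1 1" --pt "-0.0017 -0.0009 0 0 0 -0.05 1" --pt "-0.0005 0 0 0 0 0 1" --pt "0 0 0 0 0 0 1"

```text
t: 14.4
tcp_pos: [0.625, -0.0505, 0.0264]
tool_rot: [0.998, 0.067, 0.002, 0.0]
force: [1.7, 0.1, 1.7]
finger_gap: 0.005
gripper_force: 1.1
```

```bash
python3 -c "
from go import *
rest('right',0);rest('left',-1.05,.0755)"
```

```text
right 0 t 14.4 shift mm [ 0.6 -0.6  0.9] wz 0.003 tgt [ 0.6255 -0.0498  0.0255] F [1.7 0.1 1.7]
left -1.05 t 14.4 shift mm [ -54.7 -253.3  -49.5] wz 1.053 tgt [0.5368 0.1933 0.0755] F [1.7 0.1 1.7]
```

>>> apply_moves --pt "0.01 0 0 0 0 0 1" --pt "0 0 -0.05 0 0 0 1" --pt "-0.013 -0.0507 0 0 0 0 1" --pt "-0.013 -0.0507 0 0 0 0 1" --pt "-0.013 -0.0507 0 0 0 0 1" --pt "-0.013 -0.0507 0 0 0 0 1" --pt "-0.0127 -0.0505 0 0 0 0 1" --pt "0 0 0 0 0 0.175 1"

```text
t: 15.4
tcp_pos: [0.5324, 0.1969, 0.0751]
tool_rot: [1.0, -0.02, -0.002, 0.0]
force: [0.8, -0.6, 0.7]
finger_gap: -0.008
gripper_force: 0.0
```

>>> apply_moves --pt "0 0 0 0 0 0.175 1" --pt "0 0 0 0 0 0.175 1" --pt "0 0 0 0 0 0.175 1" --pt "0 0 0 0 0 0.175 1" --pt "0 0 0 0 0 0.175 1" --pt "0 0 0 0 0 0 1" --pt "0 0 0 0 0 0 1"

```text
t: 16.27
tcp_pos: [0.5353, 0.1935, 0.0753]
tool_rot: [0.898, -0.441, -0.0, 0.0]
force: [0.5, -0.0, -0.5]
finger_gap: -0.002
gripper_force: 0.0
```

```bash
python3 -c "
from auto import *
from go import *
rest('left',-1.05)"
```

```text
left -1.05 t 16.27 shift mm [ 1.1 -1.1 49.8] wz 0.006 tgt [0.5368 0.1933 0.0255] F [ 0.5 -0.  -0.5]
```

>>> apply_moves --pt "0 -0.001 0.025 0 0 0 1" --pt "0 0 0.025 0 0 0 1" --pt "0.001 0 0 0 0 0 1" --pt "0.0033 0.0017 0 0 0 -0.1 1" --pt "0.0033 0.0017 0 0 0 -0.1 1" --pt "0.0033 0.0017 0 0 0 -0.1 1" --pt "0.0033 0.0017 0 0 0 -0.1 1"

```text
t: 17.15
tcp_pos: [0.5416, 0.1797, 0.0264]
tool_rot: [0.968, -0.253, -0.0, -0.0]
force: [-1.2, 2.9, -0.6]
finger_gap: -0.0
gripper_force: 0.8
```

>>> apply_moves --pt "0.0033 0.0017 0 0 0 -0.1 1" --pt "0.0033 0.0017 0 0 0 -0.1 1" --pt "0.0033 0.0017 0 0 0 -0.1 1" --pt "0.0033 0.0017 0 0 0 -0.1 1" --pt "0.0033 0.0017 0 0 0 -0.1 1" --pt "0.0033 0.0017 0 0 0 -0.1 1" --pt "0.0017 0.0009 0 0 0 -0.05 1" --pt "0 0 0 0 0 0 1"

```text
t: 18.15
tcp_pos: [0.5592, 0.1639, 0.0263]
tool_rot: [0.998, 0.067, -0.0, -0.0]
force: [-2.2, 0.7, 0.4]
finger_gap: 0.001
gripper_force: 0.8
```

```bash
python3 -c "
from go import *
rest('left',0);rest('far',1.1,.0755)"
```

```text
left 0 t 18.15 shift mm [-0.2  0.5  0.8] wz 0.004 tgt [0.5591 0.1634 0.0255] F [-2.2  0.7  0.4]
far 1.1 t 18.15 shift mm [122.6 148.1 -49.3] wz -2.667 tgt [0.7007 0.0336 0.0755] F [-2.2  0.7  0.4]
```

>>> apply_moves --pt "-0.01 0 0 0 0 0 1" --pt "0 0 -0.05 0 0 0 1" --pt "0.0332 0.037 0 0 0 0 1" --pt "0.0332 0.037 0 0 0 0 1" --pt "0.0332 0.037 0 0 0 0 1" --pt "0.033 0.037 0 0 0 0 1" --pt "0 0 0 0 0 -0.178 1" --pt "0 0 0 0 0 -0.178 1"

```text
t: 19.15
tcp_pos: [0.7009, 0.0324, 0.0753]
tool_rot: [0.97, 0.245, 0.0, 0.0]
force: [-0.8, 0.5, -0.2]
finger_gap: 0.004
gripper_force: 0.0
```

>>> apply_moves --pt "0 0 0 0 0 -0.178 1" --pt "0 0 0 0 0 -0.178 1" --pt "0 0 0 0 0 -0.178 1" --pt "0 0 0 0 0 -0.178 1" --pt "0 0 0 0 0 -0.178 1" --pt "0 0 0 0 0 -0.178 1" --pt "0 0 0 0 0 -0.178 1" --pt "0 0 0 0 0 -0.178 1"

```text
t: 20.15
tcp_pos: [0.7005, 0.0334, 0.0756]
tool_rot: [0.573, 0.819, -0.0, 0.0]
force: [0.3, 0.0, -0.0]
finger_gap: 0.002
gripper_force: 0.0
```

>>> apply_moves --pt "0 0 0 0 0 -0.178 1" --pt "0 0 0 0 0 -0.178 1" --pt "0 0 0 0 0 -0.178 1" --pt "0 0 0 0 0 -0.178 1" --pt "0 0 0 0 0 -0.175 1" --pt "0 0 0 0 0 0 1" --pt "0 0 0 0 0 0 1"

```text
t: 21.02
tcp_pos: [0.7007, 0.0335, 0.0755]
tool_rot: [0.17, 0.985, -0.0, 0.0]
force: [-0.7, 0.4, 0.3]
finger_gap: 0.001
gripper_force: 0.0
```

```bash
python3 -c "
from go import *
rest('far',1.1)"
```

```text
far 1.1 t 21.02 shift mm [ 0.1  0.1 50. ] wz -0.003 tgt [0.7007 0.0336 0.0255] F [-0.7  0.4  0.3]
```

>>> apply_moves --pt "0 0 0.025 0 0 0 1" --pt "0 0 0.024 0 0 0 1" --pt "0 0 0 0 0 0 1" --pt "0.0033 -0.0017 0 0 0 0.1 1" --pt "0.0033 -0.0017 0 0 0 0.1 1" --pt "0.0033 -0.0017 0 0 0 0.1 1" --pt "0.0033 -0.0017 0 0 0 0.1 1" --pt "0.0033 -0.0017 0 0 0 0.1 1"

```text
t: 22.02
tcp_pos: [0.6841, 0.0339, 0.028]
tool_rot: [0.41, 0.912, 0.0, 0.002]
force: [0.8, -1.8, -0.7]
finger_gap: -0.003
gripper_force: 0.9
```

>>> apply_moves --pt "0.0033 -0.0017 0 0 0 0.1 1" --pt "0.0033 -0.0017 0 0 0 0.1 1" --pt "0.0033 -0.0017 0 0 0 0.1 1" --pt "0.0033 -0.0017 0 0 0 0.1 1" --pt "0.0033 -0.0017 0 0 0 0.1 1" --pt "0.0033 -0.0017 0 0 0 0.1 1" --pt "0.0005 0 0 0 0 0 1" --pt "0 0 0 0 0 0 1"

```text
t: 23.02
tcp_pos: [0.6652, 0.0474, 0.0273]
tool_rot: [0.659, 0.752, 0.0, 0.001]
force: [-0.6, -2.0, 1.3]
finger_gap: -0.001
gripper_force: 1.0
```

```bash
python3 -c "
from go import *
rest('far',0);rest('near',1.7,.0755)"
```

```text
far 0 t 23.02 shift mm [-0.2 -1.   1.8] wz 0.001 tgt [0.6642 0.0471 0.0255] F [-0.6 -2.   1.3]
near 1.7 t 23.02 shift mm [  48.3 -195.9  -48.4] wz -1.699 tgt [0.4646 0.0695 0.0755] F [-0.6 -2.   1.3]
```

>>> apply_moves --pt "-0.01 0 0 0 0 0 1" --pt "0 0 -0.048 0 0 0 1" --pt "0.0146 -0.049 0 0 0 0 1" --pt "0.0146 -0.049 0 0 0 0 1" --pt "0.0146 -0.049 0 0 0 0 1" --pt "0.0145 -0.049 0 0 0 0 1" --pt "0 0 0 0 0 -0.17 1" --pt "0 0 0 0 0 -0.17 1"

```text
t: 24.02
tcp_pos: [0.4642, 0.07, 0.0748]
tool_rot: [0.52, 0.854, 0.0, 0.0]
force: [0.3, 0.3, 0.2]
finger_gap: 0.002
gripper_force: 0.0
```

>>> apply_moves --pt "0 0 0 0 0 -0.17 1" --pt "0 0 0 0 0 -0.17 1" --pt "0 0 0 0 0 -0.17 1" --pt "0 0 0 0 0 -0.17 1" --pt "0 0 0 0 0 -0.17 1" --pt "0 0 0 0 0 -0.17 1" --pt "0 0 0 0 0 -0.17 1" --pt "0 0 0 0 0 -0.17 1"

```text
t: 25.02
tcp_pos: [0.465, 0.0699, 0.0746]
tool_rot: [-0.132, 0.991, 0.0, 0.001]
force: [-0.3, -0.2, -0.2]
finger_gap: -0.004
gripper_force: 0.0
```

>>> apply_moves --pt "0 0 0 0 0 0 1" --pt "0 0 0 0 0 0 1"

```text
t: 25.28
tcp_pos: [0.4644, 0.07, 0.0745]
tool_rot: [-0.128, 0.992, 0.0, 0.0]
force: [-1.1, 0.6, 0.6]
finger_gap: -0.0
gripper_force: 0.0
```

```bash
python3 -c "
from go import *
rest('near',1.7)"
```

```text
near 1.7 t 25.27 shift mm [-0.  -0.5 49. ] wz -0.003 tgt [0.4646 0.0695 0.0255] F [-1.1  0.6  0.6]
```

Near: w=+0.1 gives (-0.0033, +0.0017), for 17 rows.

>>> apply_moves --pt "0 0 0.025 0 0 0 1" --pt "0 0 0.024 0 0 0 1" --pt "0 0 0 0 0 0 1" --pt "-0.0033 0.0017 0 0 0 0.1 1" --pt "-0.0033 0.0017 0 0 0 0.1 1" --pt "-0.0033 0.0017 0 0 0 0.1 1" --pt "-0.0033 0.0017 0 0 0 0.1 1" --pt "-0.0033 0.0017 0 0 0 0.1 1"

```text
t: 26.28
tcp_pos: [0.479, 0.0797, 0.0263]
tool_rot: [0.122, 0.993, 0.0, -0.001]
force: [-1.6, 0.1, 0.7]
finger_gap: -0.002
gripper_force: 0.8
```

>>> apply_moves --pt "-0.0033 0.0017 0 0 0 0.1 1" --pt "-0.0033 0.0017 0 0 0 0.1 1" --pt "-0.0033 0.0017 0 0 0 0.1 1" --pt "-0.0033 0.0017 0 0 0 0.1 1" --pt "-0.0033 0.0017 0 0 0 0.1 1" --pt "-0.0033 0.0017 0 0 0 0.1 1" --pt "-0.0033 0.0017 0 0 0 0.1 1" --pt "-0.0033 0.0017 0 0 0 0.1 1"

```text
t: 27.28
tcp_pos: [0.5089, 0.0767, 0.0265]
tool_rot: [0.499, 0.867, 0.001, 0.0]
force: [0.3, 2.5, 0.6]
finger_gap: -0.004
gripper_force: 1.0
```

```bash
python3 -c "
from go import *
rest('near',.4)"
```

```text
near 0.4 t 27.27 shift mm [-0.7 -0.2  1. ] wz -0.005 tgt [0.5091 0.0761 0.0255] F [0.3 2.5 0.6]
```

Four more rows, then retreat to the side and up, clear of both cameras.

>>> apply_moves --pt "-0.0033 0.0017 0 0 0 0.1 1" --pt "-0.0033 0.0017 0 0 0 0.1 1" --pt "-0.0033 0.0017 0 0 0 0.1 1" --pt "-0.0033 0.0017 0 0 0 0.1 1" --pt "-0.0005 0 0 0 0 0 1" --pt "0.01 0 0 0 0 0 1" --pt "0 0 -0.05 0 0 0 1" --pt "0 0 -0.06 0 0 0 1"

```text
t: 28.28
tcp_pos: [0.5166, 0.0766, 0.1354]
tool_rot: [0.659, 0.752, -0.002, -0.002]
force: [0.5, -0.0, -0.4]
finger_gap: -0.004
gripper_force: 0.0
```

>>> apply_moves --pt "-0.05 -0.01 -0.02 0 0 0 1" --pt "-0.055 -0.01 0 0 0 0 1" --pt "-0.055 -0.01 0 0 0 0 1" --pt "-0.055 -0.01 0 0 0 0 1" --pt "-0.055 -0.01 0 0 0 0 1" --pt "-0.055 -0.01 0 0 0 0 1" --pt "-0.055 -0.01 0 0 0 0 1" --pt "0 0 0 0 0 0 1"

```text
t: 29.28
tcp_pos: [0.4987, -0.3139, 0.1557]
tool_rot: [0.661, 0.751, -0.0, 0.001]
force: [-1.5, -0.3, 0.7]
finger_gap: -0.0
gripper_force: 0.0
```

```bash
python3 - <<'E'
from auto import *
s=sense();print(s["t"],s["tcp_pos"])
auto("top");im=cv2.imread("pics/auto.png")
cv2.imwrite("pics/fin.png",cv2.resize(im[150:300,90:410],None,fx=2.5,fy=4,interpolation=cv2.INTER_CUBIC))
auto("scene")
E
```

```text
29.275 [ 0.4986592 -0.313902   0.1556765]
C [0.5924 0.0571] th 0.1359 res mm [[0.4, -0.2], [-0.5, -0.1], [0.2, -0.1], [-0.1, 0.4]]
near moved mm [0.8 4.4] 4.5 ang 0.009 len 0.0467
far moved mm [ 2.7 -7.1] 7.6 ang 0.022 len 0.0484
left moved mm [9.8 0. ] 9.8 ang -0.027 len 0.049
right moved mm [-6.2 -2.7] 6.7 ang 0.096 len 0.0476
C [0.5923 0.0565] th 0.1329 res mm [[0.6, -1.1], [-1.2, 0.5], [1.1, -0.7], [-0.5, 1.2]]
near moved mm [0.7 4.1] 4.2 ang -0.077 len 0.0514
far moved mm [ 2.7 -8. ] 8.5 ang -0.014 len 0.0476
left moved mm [10.1 -0.5] 10.2 ang 0.037 len 0.0534
right moved mm [-6.7 -3.3] 7.5 ang 0.073 len 0.0483
```

View pics/fin.png

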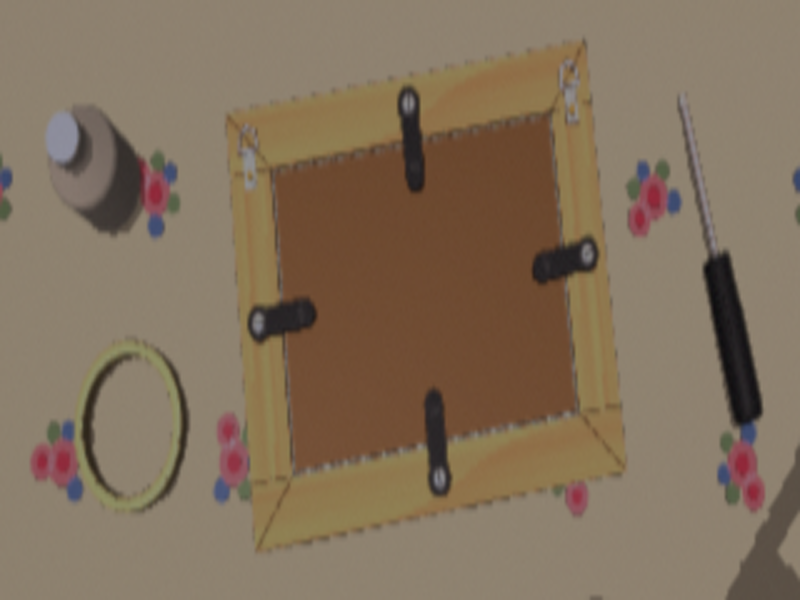

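All four buttons now point square in, within 0.1 rad. The frame is flat, its pivots are at most about 10 mm from where they started, and the bottle, tape and screwdriver look untouched. I'm handing in.

```bash
python3 -c "
from station import *
print(sign_off())"
```

```text
the job is handed in; nothing more can be done
None
```

I turned all four buttons square-in, within about 0.1 rad by camera, and handed in at about 29 s; my first push slid the frame about 20 mm, so I nudged it back to within about 10 mm of its start, and the verdict was not shown.

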